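# Refill the child-safe tablet canister

### The job

Refill the white tablet canister: with the forked key, push its spring bar in sideways until the lid pops up, and put the key back down on the counter. Take the lid off, set it aside, tip the tablets in the green scoop into the canister and put in every stray tablet from the counter as well. Stand the scoop upright on the counter again and, last, set the lid flat and square back on the canister's raised rim without locking it down; leave the mug, bottle and jar alone.

Things in the scene. Friction and masses are not known exactly. Their poses are not given: they have to be found in the camera images.
- canister: white child-safe tablet canister, fixed to the counter: open square box 130 x 130 mm outside, 120 inside, 110 high, floor 5; origin at the centre of its underside, z up. A steel spring bar (yoke) lies round its top: side rails at x = +-89 mm and hold-down pins at x = +-74, tops at z 131, its rod sticking out on the canister's -y side, with an orange collar
- rim (a joint): height in m of the blue square rim on the canister's mouth (118 mm clear inside, 130 outside, 8 high), sprung upwards with 4 to 6 N: 0 = held down by the locked lid, its top at canister z 118; 0.018 = risen, top at z 136, where it stays once the lid is freed
- yoke (a joint): travel of the spring bar in m, 0 at rest, 0.020 at its stop: slides along the canister's +y when its collar is pushed towards the canister, and springs back; 3 N at rest, 8 N at the stop. Its pins reach 9 mm over the lid's ears; past 10 mm (go to 15-17) they clear them and the lid pops up 18 mm by itself; let go, the pins pass back under the ears and no longer hold
- rod (a point): point on the axis of the bar's rod where the fork goes: level steel rod 7 mm thick along the canister's y, 128 mm above the counter; point 123 mm from the canister's axis on its -y side, moving with the bar. 15 mm from it towards the canister is the orange collar's outer face (collar 24 mm diameter), 17 mm outwards begins the black end stop (12 mm diameter); bare rod between
- lid: red square lid 130 x 130 x 6 mm, 0.16 kg, a white locating boss below (100 x 100, 6 high) that drops loosely inside the rim, two steel ears (16 wide, to x = +-79), a handle on top. Origin: centre of the boss's underside, z up. Starts locked, square with the canister, origin at z 112 in the canister's frame; popped up, or set back on the raised rim, at z 130
- lid_grip (a point): middle of the lid's black bridge handle: bar along the lid's y, 70 mm long, 14 thick, 12 high; 42 mm above the lid's origin, 24 mm of free height under the bar
- key: forked key, 90 g, standing on the counter like a little bridge: yellow handle bar along its x, 130 mm long, 18 wide, z 30 to 46; steel fork at x = +60, yellow foot 32 wide at x = -60, both reaching down to z 0. Origin at counter level below the handle's middle (also about its centre of mass)
- fork (a point): lower end of the key's fork, midway between its two tines (x = 60, z = 0 mm in the key's frame). Tines 8 x 8 mm, pointing down, 30 long, with a 15.6 mm slot between them that passes along the key's x; tine faces at x = 56 and 64
- scoop: green plastic scoop, 0.17 kg, with 2 to 4 tablets in it at the start: floor 4 mm thick, 72 mm wide inside, back wall at x = -50, nose at +x, side and back walls 50 high, 76 wide outside; handle bar 18 wide, z 36 to 52, from the back wall to x = -123. Origin on the underside, z up. Tablets slide out when it is tipped nose-down by 60 to 80 degrees
- lip (a point): middle of the scoop's pouring lip: x = 67, z = 14 mm in the scoop's frame; the nose floor rises to it at 20 degrees from x = 33
- tab1: dishwasher tablet, block 34 (its x) x 26 (y) x 16 (z) mm, 20 g, white below and blue on top with a red dot; origin at the centre of its underside; lies in the scoop at the start (2 to 4 of tab1..tab4 are present)
- tab2: dishwasher tablet, block 34 (its x) x 26 (y) x 16 (z) mm, 20 g, white below and blue on top with a red dot; origin at the centre of its underside; lies in the scoop at the start (2 to 4 of tab1..tab4 are present)
- tab3: dishwasher tablet, block 34 (its x) x 26 (y) x 16 (z) mm, 20 g, white below and blue on top with a red dot; origin at the centre of its underside; lies in the scoop at the start (2 to 4 of tab1..tab4 are present)
- tab4: dishwasher tablet, block 34 (its x) x 26 (y) x 16 (z) mm, 20 g, white below and blue on top with a red dot; origin at the centre of its underside; lies in the scoop at the start (2 to 4 of tab1..tab4 are present)
- stray1: dishwasher tablet, block 34 (its x) x 26 (y) x 16 (z) mm, 20 g, white below and blue on top with a red dot; origin at the centre of its underside; lies on the counter on the robot's right at the start (1 to 3 of stray1..stray3 are present)
- stray2: dishwasher tablet, block 34 (its x) x 26 (y) x 16 (z) mm, 20 g, white below and blue on top with a red dot; origin at the centre of its underside; lies on the counter on the robot's right at the start (1 to 3 of stray1..stray3 are present)
- stray3: dishwasher tablet, block 34 (its x) x 26 (y) x 16 (z) mm, 20 g, white below and blue on top with a red dot; origin at the centre of its underside; lies on the counter on the robot's right at the start (1 to 3 of stray1..stray3 are present)
- mug: blue mug, 80 mm diameter, 90 high, bystander: leave alone; origin at the centre of its underside
- soap: amber bottle, 66 mm diameter, 180 high, bystander: leave alone; origin at the centre of its underside
- jar: clear jar with steel cap, 80 mm diameter, 130 high, bystander: leave alone; origin at the centre of its underside
Things that resemble listed ones, but are neither listed nor needed, are in the scene too. What is shaped like the stray3 but brown is not meant.

How it is judged:
On the way, in this order (a step that is already met when the one before it is completed fails the run):
1. the forked key holds the spring bar pushed in and the lid has popped up (value of joint yoke above 0.008 m and contact force between key and yoke above 1 N and z of lid in the frame of canister above 0.124 m), for 0.1 s.
2. the lid is lifted off and clear of the canister (horizontal distance between lid and canister above 0.12 m), for 0.2 s.
3. the scoop is tipped nose-down over the open canister (angle between scoop's own z axis and vertical above 0.7 rad and horizontal distance between lip and canister below 0.08 m and z of lip in the frame of canister above 0.1 m), for 0.2 s.
4. the lid is back on the raised rim, over the canister (horizontal distance between lid and canister below 0.015 m and z of lid in the frame of canister below 0.136 m), for 0.2 s.
At the end, for the whole second after the job is handed in: every tablet at rest in the canister, below 100 mm; lid on the raised rim within 15 mm of centre, level within 0.06 rad, origin 122-136 mm above the canister base; scoop upright on the counter (0.1 rad, under 10 mm); key down on the counter (under 40 mm); spring bar back within 3 mm (all of step 4 and x of tab1 in the frame of canister between -0.064 and 0.064 m and y of tab1 in the frame of canister between -0.064 and 0.064 m and z of each of tab1, tab2, tab3, tab4, stray1, stray2, stray3 in the frame of canister below 0.1 m and linear speed of each of tab1, tab2, tab3, tab4, stray1, stray2, stray3 below 0.05 m/s and x of tab2 in the frame of canister between -0.064 and 0.064 m and y of tab2 in the frame of canister between -0.064 and 0.064 m and x of tab3 in the frame of canister between -0.064 and 0.064 m and y of tab3 in the frame of canister between -0.064 and 0.064 m and x of tab4 in the frame of canister between -0.064 and 0.064 m and y of tab4 in the frame of canister between -0.064 and 0.064 m and x of stray1 in the frame of canister between -0.064 and 0.064 m and y of stray1 in the frame of canister between -0.064 and 0.064 m and x of stray2 in the frame of canister between -0.064 and 0.064 m and y of stray2 in the frame of canister between -0.064 and 0.064 m and x of stray3 in the frame of canister between -0.064 and 0.064 m and y of stray3 in the frame of canister between -0.064 and 0.064 m and z of lid in the frame of canister above 0.122 m and angle between lid's own z axis and vertical below 0.06 rad and linear speed of each of lid, scoop, key below 0.02 m/s and angle between scoop's own z axis and vertical below 0.1 rad and height (world z) of scoop below 0.01 m and height (world z) of key below 0.04 m and value of joint yoke below 0.003 m); the robot touches nothing.
It fails at once if the mug is knocked more than 30 mm away or tipped over (distance of mug from where it was at the start of the episode above 0.03 m or angle between mug's own z axis and vertical above 0.4 rad).
It fails at once if the soap is knocked more than 30 mm away or tipped over (distance of soap from where it was at the start of the episode above 0.03 m or angle between soap's own z axis and vertical above 0.4 rad).
It fails at once if the jar is knocked more than 30 mm away or tipped over (distance of jar from where it was at the start of the episode above 0.03 m or angle between jar's own z axis and vertical above 0.4 rad).
Of tab1, tab2, tab3, tab4 only 2 to 4 are there at a start; the rules pass over those that are not, and their reading is None.
Of stray1, stray2, stray3 only 1 to 3 are there at a start; the rules pass over those that are not, and their reading is None.
At some moment in a run one of stray1, stray2, stray3, key may be knocked a few centimetres aside while the robot is not near it.
It also fails if it takes over 210 s, if anything falls off the work surface, if the arm or the gripper's body presses on something with over 40 N, if the wrist force passes 120 N, or if a joint passes its speed limit or range.

### The arm

A 6-joint arm with a two-finger parallel gripper is mounted at the origin on the work surface. World frame = base frame: x ahead of the robot, y to its left, z up, the work surface at z = 0. Lengths are in m, angles in rad, forces in N, time in s.
With the tool pointing down it reaches from about 0.35 to 0.775 m from the base axis. Payload 5.5 kg.
Tool frame: the origin (TCP) lies at the very end of the fingers, on their centre line; the grasp point (between the pads) lies 19 mm behind it (grip_depth is the distance from the TCP to the grasp point, in m); z points along the fingers, y is the line along which they close (so a half turn about z gives the same grasp; the last joint's range is limited). The gripper opens to 85 mm and grips with 20 to 120 N. Pads are 22 mm wide; open, the fingers measure 114 mm over their backs; the gripper's body (76 mm by 85 mm) begins 54 mm behind the grasp point. The pads swing forward as they close: fully open they stand 13 mm farther back than shut.
Start: joints at [1.177, 0.313, 0.046, 1.304, 0, 1.431], TCP at [0.144, 0.557, 0.231] pointing down, gripper open.
Joint ranges: [-2.76, 2.76], [-0.86, 1.69], [-1.03, 1.26], [-2.2, 2.34], [-1.47, 1.5], [-3.14, 3.14]. Speed limits (rad/s): [2.57, 2.57, 3.14, 3.14, 3.14, 3.14].

### API

Orientations are given as a rotation vector (axis times angle).
In Python, from bench import * gives the robot as it stands.
- The arm moves only by the tool step_arm, never from a script. Its argument "commands" is a list that holds one entry, the list of rows, each a list of 6 numbers: the shift along the tool's x, y, z in mm, then the turn, a rotation vector about the tool's x, y, z in degrees. In form: [[[tx, ty, tz, wx, wy, wz], ...]]. A call has 1 to 12 rows; each row is the pose to reach, as a shift and turn from the pose commanded when the call began, along the tool's axes at that moment; what a row does not reach only later rows make up. A row lasts 1/8 s, in which the tool goes at most 62.5 mm and 10.7 degrees, less where a joint would pass 70% of its speed; a pose out of reach is approached as far as the arm can. A call with a gripper value outside its range is refused whole. "fingers" is the finger opening in mm, from 0 to 85.4, set as the call begins (left out, the last holds). The fingers move at their own pace and stop on an object; the grip force is fixed at half the most. Time passes only in rows, so rows that repeat a pose let the fingers close. It gives the time, the measured TCP pose, the force, the opening and the grip force at its end, in the units of the state.
- sense(): the state, without advancing time (a new reading comes with each control period).
- grab_frame(name): name is "side" or "top" or "wrist"; returns a dict with "color" (480x640x3 uint8, red, green, blue), "depth" (480x640 float32, m along the optical axis (not along the pixel's ray), 0 where there is no reading), "fx", "fy", "cx", "cy" (pixels), "position" and "orientation" of the camera in the world. Camera axes: x right, y up, looking along -z (the intrinsics and any distortion apply to the point x, -y, -z); pixel columns grow to the right and rows downward; lengths in m; the calibration is good to about 2 mm. A picture is of the moment at which its call begins.
- close_job(): hands the job in; it is judged then, once.
Trained networks look in a picture, given as the dict that the camera call returned (one of the last four; its "shot" number tells which), for a name from the list of things; names that differ only in an ending like _2 or _b are one class to them, and where a whole thing is asked for, a point or a joint stands for the part that bears it (a point fixed in the world has none). Each returns a list of dicts, best first, with "score" (0 to 1); they miss things now and then, are a little off and sometimes report something else, mostly with a low value. They report only what shows in the picture. A call takes as long as a camera call. They do not tell look-alikes from the thing itself.
- spot_in(picture, query): "extent" ([centre column, centre row, width, height] in pixels, round what is visible of it).
- cut_out(picture, query): "mask" (480x640 bool, what is visible of it) and "extent" ([centre column, centre row, width, height] in pixels, round what is visible of it).
The state is a dict: "time_s": time; "joint_positions": joint angles; "joint_velocities": joint speeds; "joint_torque": joint torques, N m; "tcp_pos": TCP position; "ee_rot": TCP orientation; "ft_force": force on the tool from outside, world axes, zero at the start; "moment": the same for the moment, N m; "grip_width": finger opening in m; "finger_force": force on a finger pad.
Only numpy, scipy, OpenCV 4.12 (cv2) and the standard library are available. Lean on these libraries where they do the work, as an engineer would, in place of code of your own. Each camera call takes 0.05 s, during which the arm holds its last target. There are 200 camera calls.

## Working session

There is one attempt and no reset: what is moved stays moved. The work goes in short steps, Python scripts to look and compute and a tool call to move; the robot and the scene stay as the last step left them, time stands still between calls to the robot, and variables do not carry over. Pictures are saved under pics/ and viewed, at most 14 in all, crops included, and the job is handed in when it is done.

Besides the shell and the picture viewer there is one more tool, called after "Call:" as name(argument=value, ...) on one line, values as JSON. step_arm: Moves the arm, as the interface text tells. Its arguments: {"type":"object","properties":{"commands":{"type":"array","items":{"type":"array","items":{"type":"array","items":{"type":"number"}}}},"fingers":{"type":"number"}},"required":["commands"]}

```bash
ls; mkdir -p pics; cat > h.py <<'E'
from bench import *
import numpy as np, cv2
from scipy.spatial.transform import Rotation as R
def save(p,name,crop=None):
    im=p["color"][:,:,::-1]
    if crop: im=im[crop[1]:crop[3],crop[0]:crop[2]]
    cv2.imwrite("pics/"+name,im)
def rot(p):
    o=np.array(p["orientation"],float)
    if o.shape==(3,3): return o
    return R.from_rotvec(o).as_matrix() if o.size==3 else R.from_quat(o).as_matrix()
def cloud(p):
    d=p["depth"]; v,u=np.mgrid[0:480,0:640]
    c=np.stack([(u-p["cx"])/p["fx"]*d,-(v-p["cy"])/p["fy"]*d,-d],-1)
    w=c@rot(p).T+np.array(p["position"]); w[d==0]=np.nan
    return w
E
python3 - <<'E'
from h import *
for n in ("top","side"):
    p=grab_frame(n); save(p,n+"0.png"); print(n,p["position"],p["orientation"],p["fx"],p.keys())
    w=cloud(p)
    for q in ["canister","rod","lid","key","fork","scoop","lip","tab1","stray1","mug","soap","jar"]:
        for r in cut_out(p,q)[:4]:
            m=r["mask"]; x=w[m]; x=x[~np.isnan(x[:,0])]
            print(q,round(r["score"],2),np.round(r["extent"]).astype(int),np.round(np.median(x,0),3) if len(x) else None,np.round(np.percentile(x[:,2],95),3) if len(x) else None)
print(sense())
E
```

```text
pics
top [0.29489898 0.07119612 1.54694578] [ 0.12779434 -0.16098965 -1.56950994] 610.3201748100743 dict_keys(['color', 'depth', 'fx', 'fy', 'cx', 'cy', 'position', 'orientation', 'shot'])
canister 0.91 [344 192  90  79] [0.609 0.005 0.127] 0.135
rod 0.85 [348 191  80  80] [ 0.656 -0.04   0.131] 0.136
lid 0.57 [327 190  53  63] [0.655 0.029 0.125] 0.158
key 0.88 [420 277  51  20] [ 0.456 -0.195  0.045] 0.051
fork 0.57 [419 279  60  24] [ 0.456 -0.197  0.044] 0.051
scoop 0.73 [214 273  40  77] [0.457 0.33  0.015] 0.054
lip 0.65 [215 272  33  76] [0.451 0.331 0.014] 0.054
tab1 0.61 [218 287  13  16] [0.441 0.301 0.02 ] 0.025
tab1 0.56 [207 287  16  15] [0.434 0.332 0.019] 0.026
tab1 0.47 [217 272  14  16] [0.479 0.309 0.019] 0.025
tab1 0.3 [329 189  53  56] [0.656 0.031 0.125] 0.158
stray1 0.65 [488 220  10  16] [ 0.611 -0.384  0.016] 0.022
stray1 0.64 [479 251  13  18] [ 0.53  -0.358  0.016] 0.021
stray1 0.64 [436 212  15  14] [ 0.631 -0.25   0.016] 0.022
mug 0.8 [206 176  49  44] [0.715 0.35  0.038] 0.092
soap 0.64 [458 169  36  41] [ 0.712 -0.292  0.118] 0.181
soap 0.46 [461 220  14
[... 1509 characters left out ...]
.13
{'time_s': 1.3, 'joint_positions': array([ 1.17738111e+00,  3.13216044e-01,  4.61234661e-02,  1.30362262e+00,
       -3.25005283e-05,  1.43116113e+00]), 'joint_velocities': array([-0.00038676,  0.00011813, -0.00074822,  0.00057515, -0.00012748,
        0.00142558]), 'joint_torque': array([ 2.43473387e-04, -4.80471218e+01,  2.98807955e+01,  5.69273216e-04,
       -1.22063511e-04,  2.05837233e-05]), 'tcp_pos': array([0.14441651, 0.55661119, 0.23132366]), 'ee_rot': array([3.97561155e-01, 3.11628276e+00, 1.09484219e-04]), 'ft_force': array([ 0.33013377,  0.2549052 , -0.25149274]), 'moment': array([-0.01196178,  0.02380631, -0.01657891]), 'finger_force': 0.0, 'grip_width': 0.0849958921358172}
```

```bash
python3 - <<'E'
import cv2
a=cv2.imread("pics/top0.png")[130:330,130:530]; cv2.imwrite("pics/t0c.png",cv2.resize(a,(800,400),interpolation=cv2.INTER_CUBIC))
b=cv2.imread("pics/side0.png")[130:430,180:520]; cv2.imwrite("pics/s0c.png",cv2.resize(b,(680,600),interpolation=cv2.INTER_CUBIC))
E
```

```text
(no output)
```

View pics/t0c.png

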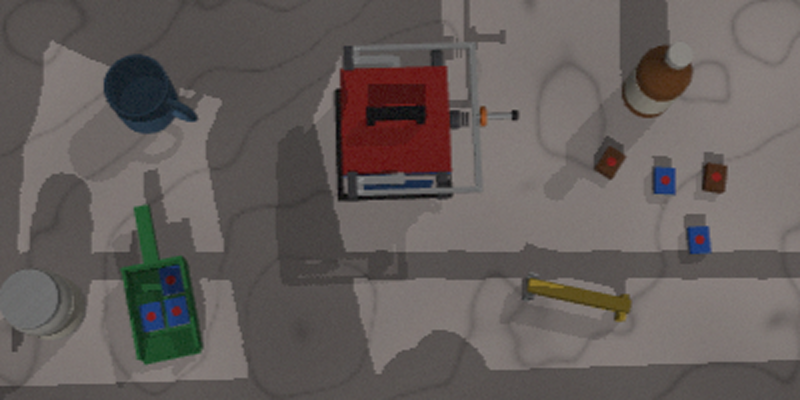

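View pics/s0c.png

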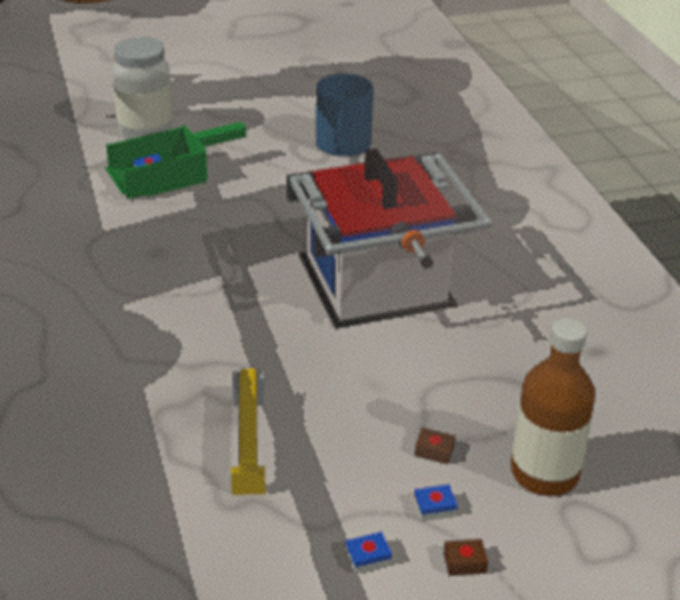

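Top view: canister with red lid near (395,120) in the crop, rod to the right (world −y). Key sits at (577,297) with its fork on the left. Blue strays are at (665,180) and (699,239), and two brown decoys are beside them. The scoop holds 3 tablets, nose down-image. Side view agrees.

```bash
cat >> h.py <<'E'
def pts(w,m):
    x=w[m]; return x[~np.isnan(x[:,0])]
def rect(x):
    (c,s,a)=cv2.minAreaRect(x[:,:2].astype(np.float32)*1000); return np.round(c,1),np.round(s,1),round(a,1)
def hsv(p): return cv2.cvtColor(p["color"],cv2.COLOR_RGB2HSV)
def tool(yaw,tilt=0):
    """tool down, tool x horizontal at world yaw(deg); y = z x x"""
    a=np.radians(yaw); x=np.array([np.cos(a),np.sin(a),0]); z=np.array([0,0,-1.]); return np.stack([x,np.cross(z,x),z],1)
def go(pos,M,cur=None):
    """row from current (measured) pose to target"""
    s=sense(); P=np.array(s["tcp_pos"]); C=R.from_rotvec(s["ee_rot"]).as_matrix()
    if cur is not None: P,C=cur
    t=C.T@(np.array(pos)-P)*1000; r=R.from_matrix(C.T@M).as_rotvec(degrees=True)
    n=max(np.linalg.norm(t)/62.5,np.linalg.norm(r)/10.7)
    print("row",np.round(np.r_[t,r],1).tolist(),"n>=%.1f"%n)
def yawnow():
    C=R.from_rotvec(sense()["ee_rot"]).as_matrix(); return np.degrees(np.arctan2(C[1,0],C[0,0]))
E
python3 - <<'E'
from h import *
p=grab_frame("top"); w=cloud(p); H=hsv(p)
red=((H[...,0]<8)|(H[...,0]>172))&(H[...,1]>150)&(H[...,2]>70)
yel=(H[...,0]>18)&(H[...,0]<32)&(H[...,1]>150)
grn=(H[...,0]>50)&(H[...,0]<80)&(H[...,1]>120)
org=(H[...,0]>5)&(H[...,0]<16)&(H[...,1]>150)
X=pts(w,red&(abs(w[...,2]-.124)<.008)); print("lid",rect(X),X[:,2].mean())
X=pts(w,yel&(w[...,2]>.035)); print("key",rect(X))
X=pts(w,grn&(w[...,2]>.04)); print("scoop",rect(X)); 
for v in ((0,0,0),):
    pass
X=pts(w,org&(abs(w[...,2]-.13)<.02)&(abs(w[...,1]+.09)<.06)); print("collar",len(X),X.mean(0) if len(X) else 0)
X=pts(w,(w[...,2]>.145)&(w[...,2]<.17)&(abs(w[...,0]-.65)<.06)&(abs(w[...,1]-.02)<.06));print("handle",rect(X),X.mean(0))
print(yawnow())
go([.46,-.19,.33],tool(0)); go([.46,-.19,.33],tool(90)); go([.46,-.19,.33],tool(-90)); go([.46,-.19,.33],tool(180))
E
```

```text
lid (array([660.1,  29.9]), array([131.6, 128.7]), 1.2) 0.12471884323770129
key (array([ 455.4, -197.7]), array([126. ,  18.1]), 78.3)
scoop (array([477.6, 325.1]), array([185.4,  76.3]), 12.1)
collar 21 [ 0.66079461 -0.07416776  0.13608718]
handle (array([659.5,  30.5]), array([16. , 68.5]), 1.5) [0.65843652 0.03084963 0.15973552]
165.4597655526524
row [-492.9, -643.5, -98.7, 0.0, -0.0, 165.5] n>=15.5
row [-492.9, -643.5, -98.7, 0.0, 0.0, 75.5] n>=13.1
row [-492.9, -643.5, -98.7, -0.0, 0.0, -104.5] n>=13.1
row [-492.9, -643.5, -98.7, 0.0, 0.0, -14.5] n>=13.1
```

```bash
python3 - <<'E'
from h import *
go([.50,.1,.38],tool(85)); go([.50,-.15,.38],tool(85))
E
```

```text
row [-458.9, -352.7, -148.7, 0.0, 0.0, 80.5] n>=9.6
row [-521.6, -594.7, -148.7, 0.0, 0.0, 80.5] n>=12.9
```

Call:
step_arm(commands=[[[-459,-353,-149,0,0,80],[-459,-353,-149,0,0,80],[-459,-353,-149,0,0,80],[-459,-353,-149,0,0,80],[-459,-353,-149,0,0,80],[-459,-353,-149,0,0,80],[-522,-595,-149,0,0,80],[-522,-595,-149,0,0,80],[-522,-595,-149,0,0,80],[-522,-595,-149,0,0,80],[-522,-595,-149,0,0,80],[-522,-595,-149,0,0,80]]])

```text
time_s: 2.85
tcp_pos: [0.4798, -0.0869, 0.3722]
ee_rot: [2.307, 2.131, 0.001]
ft_force: [0.2, 0.6, -0.1]
grip_width: 0.0855
finger_force: 0.0
```

Call:
step_arm(commands=[[[0,0,0,0,0,0],[0,0,0,0,0,0]]])

```text
time_s: 3.1
tcp_pos: [0.4793, -0.0848, 0.3714]
ee_rot: [-2.308, -2.13, -0.0]
ft_force: [0.4, 0.7, 0.7]
grip_width: 0.0851
finger_force: 0.0
```

```bash
python3 - <<'E'
from h import *
p=grab_frame("wrist"); save(p,"w1.png"); s=sense(); print(s["tcp_pos"],yawnow(),p["position"],s["joint_positions"])
C=R.from_rotvec(s["ee_rot"]).as_matrix(); print("cam in tool",C.T@(p["position"]-s["tcp_pos"]),C.T@rot(p))
E
```

```text
[ 0.47914498 -0.08406492  0.37156414] 85.48220518219104 [ 0.48509139 -0.01860778  0.51464635] [-3.39120051e-01  1.39402781e-01  1.63851015e-01  1.59579719e+00
  3.79352807e-04  1.31052645e+00]
cam in tool [ 0.06579494  0.00070953 -0.14304908] [[-2.22042263e-03  9.65279036e-01  2.61211509e-01]
 [ 9.99997434e-01  2.02615956e-03  1.01300126e-03]
 [ 4.48572682e-04  2.61213088e-01 -9.65281058e-01]]
```

View pics/w1.png

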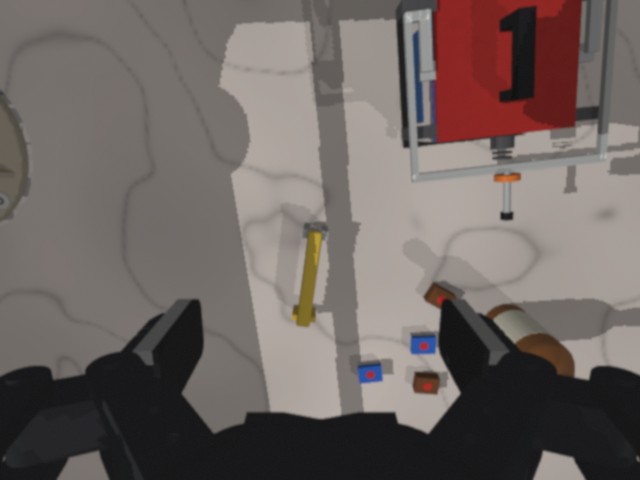

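The wrist picture shows the key at (309,275), fork top at (316,230), collar at (507,178), rod end stop at (507,215), and strays at (423,343) and (370,372).

```bash
cat > m1.py <<'E'
from h import *
p=grab_frame("wrist"); w=cloud(p); H=hsv(p)
yel=(H[...,0]>18)&(H[...,0]<32)&(H[...,1]>150)
X=pts(w,yel&(w[...,2]>.038)&(w[...,2]<.06)); print("key",len(X),rect(X),np.median(X[:,2]))
org=(H[...,0]>5)&(H[...,0]<16)&(H[...,1]>150)
X=pts(w,org&(abs(w[...,2]-.13)<.02)); print("collar",len(X),X.mean(0),X.min(0),X.max(0))
X=pts(w,(abs(w[...,2]-.128)<.012)&(w[...,1]<-.082)&(w[...,1]>-.14)&(abs(w[...,0]-.66)<.03)); print("rod",len(X),rect(X),X.mean(0),X[:,2].max(),X[:,1].min())
blu=(H[...,0]>100)&(H[...,0]<130)&(H[...,1]>120)&(w[...,2]<.04)
n,l,st,c=cv2.connectedComponentsWithStats(blu.astype(np.uint8))
for i in range(1,n):
    if st[i,4]>80: X=pts(w,l==i); print("blue",c[i],rect(X),np.median(X[:,2]))
red=((H[...,0]<8)|(H[...,0]>172))&(H[...,1]>150)&(H[...,2]>70)
X=pts(w,red&(abs(w[...,2]-.124)<.008)); print("lid",rect(X))
E
python3 m1.py
```

```text
key 1075 (array([ 455.2, -196.8]), array([125.8,  17.9]), 77.1) 0.04620134592506281
collar 514 [ 0.70254564 -0.22030785  0.12435143] [ 0.6490421  -0.28373212  0.11006245] [ 0.73424724 -0.07097591  0.14158639]
rod 323 (array([662.8, -99.5]), array([34.3, 11.3]), 86.6) [ 0.66118904 -0.10088447  0.13116671] 0.1360997788757694 -0.11635618332718926
blue [422.50306748 344.58588957] (array([ 605.1, -318.5]), array([27. , 33.6]), 85.1) 0.016026266689767976
blue [369.16013072 372.93137255] (array([ 528.1, -358.2]), array([33. , 26.5]), 3.7) 0.01601826647473606
lid (array([658.6,  26.2]), array([130.6, 123. ]), 1.6)
```

```bash
python3 - <<'E'
from h import *
go([.4555,-.195,.12],tool(78)); go([.4555,-.195,.02],tool(78))
E
```

```text
row [-112.9, -14.8, 251.7, -0.0, -0.0, 7.5] n>=4.4
row [-113.0, -14.8, 351.7, -0.0, -0.0, 7.5] n>=5.9
```

Call:
step_arm(commands=[[[-113,-15,252,0,0,7.5],[-113,-15,252,0,0,7.5],[-113,-15,252,0,0,7.5],[-113,-15,252,0,0,7.5],[-113,-15,252,0,0,7.5],[-113,-15,252,0,0,7.5],[-113,-15,300,0,0,7.5],[-113,-15,330,0,0,7.5],[-113,-15,352,0,0,7.5],[-113,-15,352,0,0,7.5]]], fingers=60)

```text
time_s: 4.45
tcp_pos: [0.4558, -0.1947, 0.02]
ee_rot: [-2.439, -1.978, 0.0]
ft_force: [-0.3, 0.5, -0.1]
grip_width: 0.0599
finger_force: 0.0
```

Call:
step_arm(commands=[[[0,0,0,0,0,0],[0,0,0,0,0,0],[0,0,0,0,0,0],[0,0,0,0,0,0],[0,0,0,0,0,0],[0,0,0,0,0,0]]], fingers=0)

```text
time_s: 5.2
tcp_pos: [0.4567, -0.1966, 0.021]
ee_rot: [2.44, 1.975, 0.002]
ft_force: [0.1, 1.6, 5.7]
grip_width: 0.0169
finger_force: 59.8
```

```bash
python3 - <<'E'
from h import *
print(sense()["tcp_pos"],yawnow())
# key grasped: TCP at key (0,0,.02). target: fork point at canister rod minus margin; canister yaw 1.3
a=np.radians(1.3); cx=np.array([np.cos(a),np.sin(a)]); cy=np.array([-np.sin(a),np.cos(a)])
c=np.array([.660,.030])
off=-.123-.060
P=c+cy*off; print(P)
go([.52,-.22,.27],tool(91.3)); go([*P,.27],tool(91.3))
E
```

```text
[ 0.45665916 -0.19656108  0.02096752] 77.96657966418724
[ 0.66415178 -0.1529529 ]
row [-9.7, 67.5, -248.9, 0.1, 0.0, -13.3] n>=4.1
row [85.9, 194.5, -248.6, 0.1, 0.0, -13.3] n>=5.2
```

Call:
step_arm(commands=[[[0,0,-50,0,0,0],[0,0,-100,0,0,0],[0,0,-160,0,0,0],[0,50,-210,0,0,-6],[30,100,-249,0,0,-13.3],[86,195,-249,0,0,-13.3],[86,195,-249,0,0,-13.3],[86,195,-249,0,0,-13.3],[86,195,-249,0,0,-13.3],[86,195,-249,0,0,-13.3]]])

```text
time_s: 6.45
tcp_pos: [0.6631, -0.1533, 0.2693]
ee_rot: [2.198, 2.244, -0.0]
ft_force: [-0.3, -0.1, -0.4]
grip_width: 0.0173
finger_force: 59.2
```

```bash
python3 - <<'E'
from h import *
print(sense()["tcp_pos"],yawnow())
p=grab_frame("wrist"); save(p,"w2.png"); w=cloud(p);H=hsv(p)
yel=(H[...,0]>18)&(H[...,0]<32)&(H[...,1]>150)
X=pts(w,yel&(w[...,2]>.2)); print("key",len(X),rect(X),np.median(X[:,2]))
E
```

```text
[ 0.66305257 -0.15328462  0.26934244] 91.19481683837496
key 14366 (array([ 662. , -151.9]), array([ 31. , 121.4]), 1.2) 0.29489649457566725
```

View pics/w2.png

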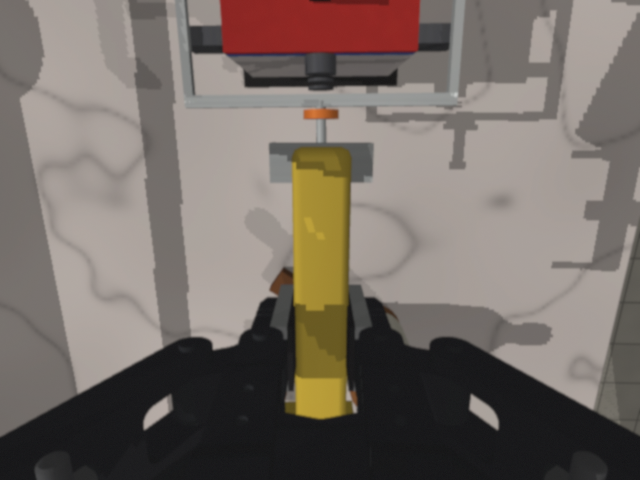

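The key is held straight and level, with fork plate at (321,162) in line with the rod at (321,130). Lowering over the bare rod.

Call:
step_arm(commands=[[[0,0,50,0,0,0],[0,0,95,0,0,0],[0,0,105,0,0,0],[0,0,112,0,0,0],[0,0,118,0,0,0],[0,0,124,0,0,0],[0,0,124,0,0,0],[0,0,124,0,0,0]]])

```text
time_s: 7.5
tcp_pos: [0.6646, -0.1528, 0.145]
ee_rot: [2.196, 2.245, 0.0]
ft_force: [0.2, 0.4, -0.5]
grip_width: 0.0172
finger_force: 59.1
```

Call:
step_arm(commands=[[[0,0,5,0,0,0],[0,0,10,0,0,0],[0,0,10,0,0,0],[0,0,10,0,0,0]]])

```text
time_s: 8.0
tcp_pos: [0.6642, -0.1527, 0.1345]
ee_rot: [-2.197, -2.245, 0.0]
ft_force: [-0.2, -0.6, -0.9]
grip_width: 0.0169
finger_force: 59.1
```

```bash
python3 - <<'E'
from h import *
p=grab_frame("wrist"); save(p,"w3.png",(140,0,500,300))
p=grab_frame("side"); cv2.imwrite("pics/s3.png",cv2.resize(p["color"][180:300,290:450,::-1],(800,600)))
E
```

```text
(no output)
```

View pics/s3.png

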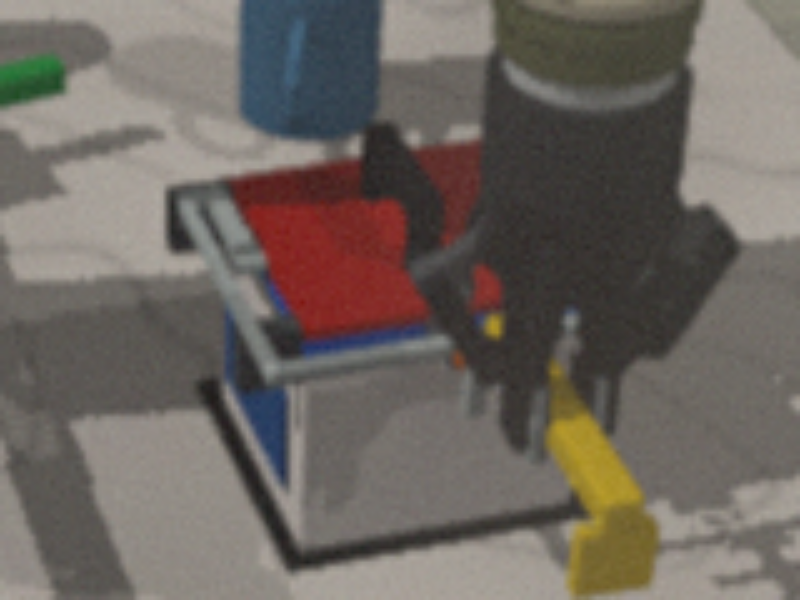

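The fork tines straddle the rod, at about (470,395) and (540,430) in the crop, with the foot hanging free. Pushing now.

Call:
step_arm(commands=[[[5,0,0,0,0,0],[9,0,0,0,0,0],[12,0,0,0,0,0],[15,0,0,0,0,0],[18,0,0,0,0,0],[18,0,0,0,0,0],[18,0,0,0,0,0]]])

```text
time_s: 8.98
tcp_pos: [0.664, -0.1362, 0.1349]
ee_rot: [2.197, 2.243, -0.002]
ft_force: [-0.6, -5.0, -0.6]
grip_width: 0.0171
finger_force: 59.3
```

Call:
step_arm(commands=[[[2,0,0,0,0,0],[4,0,0,0,0,0],[6,0,0,0,0,0],[8,0,0,0,0,0],[8,0,0,0,0,0],[8,0,0,0,0,0],[8,0,0,0,0,0],[8,0,0,0,0,0]]])

```text
time_s: 9.98
tcp_pos: [0.6638, -0.1283, 0.1349]
ee_rot: [2.197, 2.243, -0.003]
ft_force: [-0.7, -5.2, 0.2]
grip_width: 0.0171
finger_force: 59.3
```

```bash
cat > lid.py <<'E'
from h import *
for n in ("top","side"):
    p=grab_frame(n); w=cloud(p); H=hsv(p)
    red=((H[...,0]<8)|(H[...,0]>172))&(H[...,1]>150)&(H[...,2]>50)
    X=pts(w,red&(w[...,2]>.1)); print(n,"lid",len(X),rect(X),np.percentile(X[:,2],[10,50,90]))
E
python3 lid.py
```

```text
top lid 2614 (array([659.4,  29.8]), array([132.3, 129.6]), 1.8) [0.13851269 0.14238897 0.14627483]
side lid 2085 (array([ 579.7, 1095.3]), array([2425. , 2275.5]), 89.2) [0.10958581 0.14062467 0.19016765]
```

Call:
step_arm(commands=[[[2,0,0,0,0,0],[2,0,0,0,0,0],[-6,0,0,0,0,0],[-14,0,0,0,0,0],[-22,0,0,0,0,0],[-24,0,0,0,0,0],[-24,0,0,0,0,0],[-24,0,-30,0,0,0],[-24,0,-80,0,0,0],[-24,0,-130,0,0,0],[-24,0,-130,0,0,0]]])

```text
time_s: 11.45
tcp_pos: [0.6664, -0.1509, 0.2703]
ee_rot: [2.19, 2.24, 0.007]
ft_force: [0.1, 0.1, -1.0]
grip_width: 0.017
finger_force: 59.3
```

```bash
python3 lid.py; python3 - <<'E'
from h import *
print(sense()["tcp_pos"],yawnow(),sense()["ft_force"])
go([.4567,-.1966,.20],tool(78)); go([.4567,-.1966,.0215],tool(78))
E
```

```text
top lid 2615 (array([583.5,  -2.1]), array([328.4, 162.4]), 23.5) [0.13846879 0.14222263 0.14615314]
side lid 4023 (array([ 177.6, 1390.3]), array([2616., 1967.]), 70.7) [0.10676113 0.1378857  0.17854614]
[ 0.66456689 -0.1504275   0.26504568] 91.28745628482065 [-0.48202527 -0.24616861 -1.00480152]
row [-41.5, -208.9, 64.8, 0.1, -0.0, 13.3] n>=3.6
row [-41.5, -209.2, 243.3, 0.1, -0.0, 13.3] n>=5.2
```

Call:
step_arm(commands=[[[-42,-209,0,0,0,13],[-42,-209,30,0,0,13],[-42,-209,65,0,0,13],[-42,-209,65,0,0,13],[-42,-209,125,0,0,13],[-42,-209,180,0,0,13],[-42,-209,220,0,0,13],[-42,-209,235,0,0,13],[-42,-209,240,0,0,13],[-42,-209,242,0,0,13],[-42,-209,242,0,0,13]]])

```text
time_s: 12.92
tcp_pos: [0.4572, -0.1979, 0.0237]
ee_rot: [2.435, 1.981, 0.001]
ft_force: [0.5, 0.1, -1.4]
grip_width: 0.017
finger_force: 59.3
```

Call:
step_arm(commands=[[[0,0,0,0,0,0],[0,0,0,0,0,0],[0,0,0,0,0,0],[0,0,-30,0,0,0],[0,0,-80,0,0,0],[0,0,-140,0,0,0],[0,0,-200,0,0,0],[0,0,-240,0,0,0],[0,0,-240,0,0,0]]], fingers=60)

```text
time_s: 14.05
tcp_pos: [0.4579, -0.1984, 0.2664]
ee_rot: [2.432, 1.978, 0.004]
ft_force: [-0.1, -0.1, -0.8]
grip_width: 0.0598
finger_force: 0.0
```

```bash
python3 m1.py; python3 - <<'E'
from h import *
p=grab_frame("wrist"); save(p,"w4.png")
print(sense()["tcp_pos"],yawnow())
# lid grip z: canister z 130+42=172 -> grasp pt; TCP 19 below =.153
go([.660,.030,.25],tool(91.5)); go([.660,.030,.153],tool(91.5))
E
```

```text
key 2134 (array([ 455.7, -199.1]), array([125.9,  16.6]), 77.9) 0.04637832949808374
collar 534 [ 0.69513212 -0.29927561  0.11420072] [ 0.69064052 -0.32254953  0.11003481] [ 0.7016397  -0.27839606  0.12039448]
rod 704 (array([ 661.9, -103.1]), array([12.4, 27.1]), 1.6) [ 0.66077106 -0.10506009  0.13114613] 0.13585958356595246 -0.11671952369885137
blue [476.33118971 280.41800643] (array([ 605.5, -318.7]), array([26., 34.]), 86.2) 0.016252997799386076
lid (array([0., 0.]), array([0., 0.]), 0.0)
[ 0.45619349 -0.1973527   0.26241792] 78.25732083407661
row [264.1, 153.3, 12.5, 0.0, 0.0, -13.2] n>=4.9
row [264.1, 153.2, 109.5, 0.0, 0.0, -13.2] n>=5.2
```

View pics/w4.png

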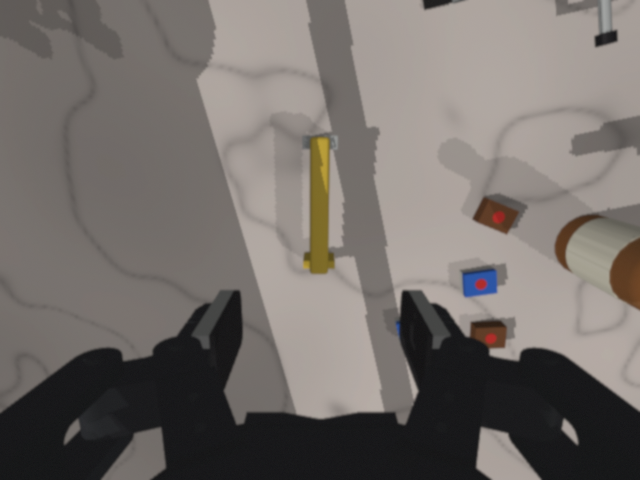

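The key stands on the counter at (319,205). Next I grasp the lid.

Call:
step_arm(commands=[[[264,153,0,0,0,-13],[264,153,0,0,0,-13],[264,153,0,0,0,-13],[264,153,0,0,0,-13],[264,153,0,0,0,-13],[264,153,10,0,0,-13],[264,153,50,0,0,-13],[264,153,80,0,0,-13],[264,153,100,0,0,-13],[264,153,107,0,0,-13],[264,153,107,0,0,-13]]])

```text
time_s: 15.52
tcp_pos: [0.6587, 0.0295, 0.1547]
ee_rot: [-2.197, -2.244, 0.002]
ft_force: [0.3, -0.9, -0.6]
grip_width: 0.0599
finger_force: 0.0
```

Call:
step_arm(commands=[[[0,0,0,0,0,0],[0,0,0,0,0,0],[0,0,0,0,0,0],[0,0,0,0,0,0],[0,0,0,0,0,0],[0,0,0,0,0,0]]], fingers=0)

```text
time_s: 16.27
tcp_pos: [0.6601, 0.03, 0.1559]
ee_rot: [2.196, 2.245, 0.001]
ft_force: [0.3, -0.8, 1.5]
grip_width: 0.0126
finger_force: 60.8
```

Call:
step_arm(commands=[[[0,0,-5,0,0,0],[0,0,-15,0,0,0],[0,0,-30,0,0,0],[0,0,-50,0,0,0],[0,0,-90,0,0,0],[0,0,-120,0,0,0],[0,0,-120,0,0,0]]])

```text
time_s: 17.15
tcp_pos: [0.6612, 0.0299, 0.2797]
ee_rot: [2.193, 2.242, 0.007]
ft_force: [-1.0, 0.8, -1.7]
grip_width: 0.0127
finger_force: 60.4
```

```bash
python3 lid.py; python3 - <<'E'
from h import *
print(sense()["tcp_pos"],yawnow())
go([.43,.08,.15],tool(91.5)); go([.43,.08,.03],tool(91.5))
E
```

```text
top lid 7 (array([717.8,  92.5]), array([2.2, 8.7]), 86.2) [0.2645693  0.267438   0.27021858]
side lid 3808 (array([ 613.5, 1145.8]), array([2310.8, 2370.3]), 0.2) [0.1072499  0.13749168 0.26223133]
[0.6597857  0.02998981 0.2756397 ] 91.25606757271615
row [55.0, -228.7, 125.5, 0.0, -0.0, -0.2] n>=4.3
row [55.0, -228.7, 245.5, 0.0, -0.0, -0.2] n>=5.4
```

Call:
step_arm(commands=[[[55,-229,0,0,0,0],[55,-229,0,0,0,0],[55,-229,0,0,0,0],[55,-229,30,0,0,0],[55,-229,80,0,0,0],[55,-229,130,0,0,0],[55,-229,190,0,0,0],[55,-229,230,0,0,0],[55,-229,243,0,0,0],[55,-229,248,0,0,0],[55,-229,249,0,0,0],[55,-229,249,0,0,0]]])

```text
time_s: 18.75
tcp_pos: [0.4309, 0.08, 0.0278]
ee_rot: [2.196, 2.244, 0.003]
ft_force: [-0.4, 0.8, -1.8]
grip_width: 0.0126
finger_force: 60.3
```

Call:
step_arm(commands=[[[0,0,0,0,0,0],[0,0,0,0,0,0],[0,0,0,0,0,0],[0,0,-20,0,0,0],[0,0,-60,0,0,0],[0,0,-120,0,0,0],[0,0,-180,0,0,0],[0,0,-240,0,0,0],[0,0,-270,0,0,0],[0,0,-270,0,0,0]]], fingers=60)

```text
time_s: 20.0
tcp_pos: [0.431, 0.08, 0.2992]
ee_rot: [2.194, 2.243, 0.006]
ft_force: [0.2, -0.3, -0.1]
grip_width: 0.0602
finger_force: 0.0
```

```bash
python3 - <<'E'
from h import *
print(sense()["tcp_pos"],yawnow())
p=grab_frame("top"); save(p,"t5.png"); w=cloud(p); H=hsv(p)
cv2.imwrite("pics/t5c.png",cv2.resize(p["color"][130:330,130:530,::-1],(800,400)))
red=((H[...,0]<8)|(H[...,0]>172))&(H[...,1]>150)&(H[...,2]>50)
X=pts(w,red&(w[...,2]<.04)&(abs(w[...,0]-.43)<.1)&(abs(w[...,1]-.08)<.1)); print("lid",len(X),rect(X))
grn=(H[...,0]>50)&(H[...,0]<80)&(H[...,1]>120)
X=pts(w,grn&(w[...,2]>.04)); print("scoop",rect(X)); 
s=np.array([.4776,.3251]); go([.5,.30,.35],tool(-167.9)); go([.5,.30,.35],tool(12.1)); 
E
```

```text
[0.43099222 0.07995498 0.29923317] 91.26286790309302
lid 0 (array([0., 0.]), array([0., 0.]), 0.0)
scoop (array([477.2, 324.8]), array([183.7,  77.3]), 11.8)
row [218.5, 74.8, -52.5, 0.1, 0.1, -100.8] n>=9.4
row [218.5, 74.8, -52.5, 0.1, -0.1, 79.2] n>=7.4
```

View pics/t5c.png

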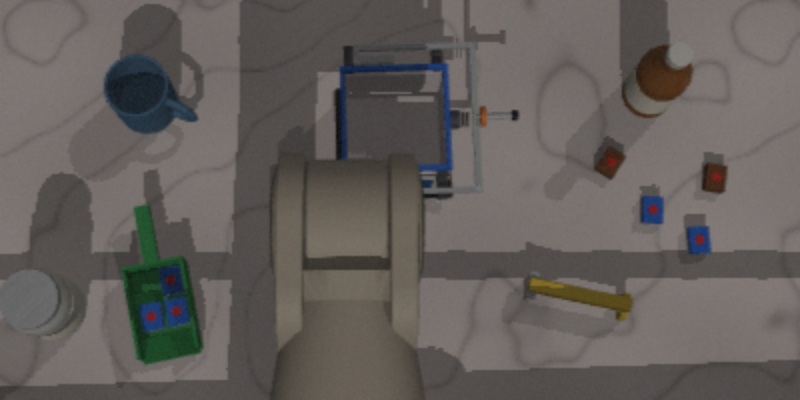

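One stray has been knocked to (652,210) in the crop. The canister is open and empty, the key and scoop are unchanged. On to the scoop.

```bash
python3 - <<'E'
from h import *
go([.56,.34,.30],tool(-168))
E
```

```text
row [257.2, 135.6, -2.4, 0.1, 0.1, -100.7] n>=9.4
```

Call:
step_arm(commands=[[[257,136,-2,0,0,-100],[257,136,-2,0,0,-100],[257,136,-2,0,0,-100],[257,136,-2,0,0,-100],[257,136,-2,0,0,-100],[257,136,-2,0,0,-100],[257,136,-2,0,0,-100],[257,136,-2,0,0,-100],[257,136,-2,0,0,-100],[257,136,-2,0,0,-100],[257,136,-2,0,0,-100],[257,136,-2,0,0,-100]]])

```text
time_s: 21.55
tcp_pos: [0.5596, 0.3397, 0.2974]
ee_rot: [0.306, -3.125, 0.001]
ft_force: [-0.6, 0.1, 1.1]
grip_width: 0.0603
finger_force: 0.0
```

```bash
cat > sc.py <<'E'
from h import *
p=grab_frame("wrist"); save(p,"w6.png"); w=cloud(p); H=hsv(p)
s=sense(); print(s["tcp_pos"],yawnow(),s["joint_positions"])
grn=(H[...,0]>50)&(H[...,0]<80)&(H[...,1]>100)
X=pts(w,grn&(w[...,2]>.04)&(w[...,2]<.07))
y0=np.radians(12); d=np.array([np.cos(y0),np.sin(y0)]); 
print("all",rect(X),np.median(X[:,2]))
u=X[:,:2]@d; v=X[:,:2]@[-d[1],d[0]]
hb=X[u>u.max()-.06]; print("handle end u",u.max(), "bar",rect(hb))
bw=(u<u.max()-.075)
print("walls",rect(X[bw]), "backwall u", [ (round(a,3),int(((u>a)&(u<=a+.004)).sum())) for a in np.arange(u.max()-.09,u.max()-.05,.004)])
print("v", v[bw].min(),v[bw].max(), v[~bw].min(),v[~bw].max())
E
python3 sc.py
```

```text
[0.55967484 0.33973088 0.29773679] -168.7894169406282 [4.23051825e-01 4.80521800e-01 4.55785464e-01 1.54745230e+00
 2.83529080e-05 2.27390025e-01]
all (array([476.5, 326. ]), array([182.9,  74.6]), 11.7) 0.051146138958787946
handle end u 0.6253283836088587 bar (array([536.9, 338.6]), array([59.5, 16.5]), 11.6)
walls (array([439.5, 318.4]), array([107.3,  74.6]), 11.7) backwall u [(np.float64(0.535), 36), (np.float64(0.539), 40), (np.float64(0.543), 33), (np.float64(0.547), 44), (np.float64(0.551), 320), (np.float64(0.555), 79), (np.float64(0.559), 84), (np.float64(0.563), 72), (np.float64(0.567), 74), (np.float64(0.571), 80)]
v 0.1825050617643335 0.2575530612366499 0.18312955747185625 0.25690883580538076
```

View pics/w6.png

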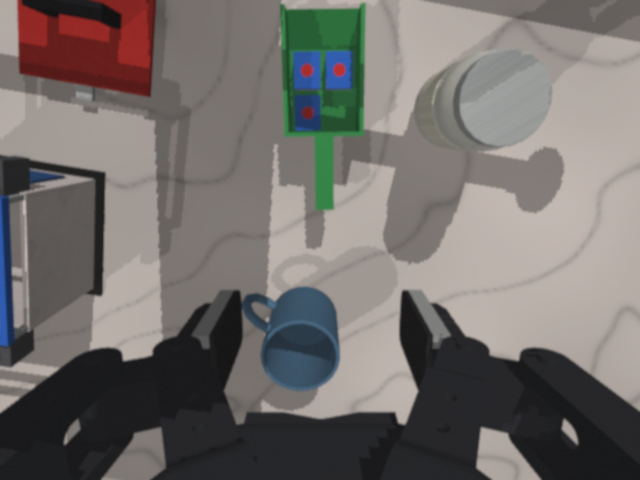

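The scoop's handle bar shows at (323,172), 3 tablets inside; the mug is at (300,340) and the jar at (495,100), both clear of the approach.

```bash
python3 - <<'E'
from h import *
go([.5159,.3342,.0255],tool(191.7))
E
```

```text
row [43.6, 3.2, 272.3, -0.0, -0.1, -0.5] n>=4.4
```

Call:
step_arm(commands=[[[44,3,60,0,0,-0.5],[44,3,120,0,0,-0.5],[44,3,180,0,0,-0.5],[44,3,220,0,0,-0.5],[44,3,250,0,0,-0.5],[44,3,265,0,0,-0.5],[44,3,272,0,0,-0.5],[44,3,272,0,0,-0.5]]], fingers=50)

```text
time_s: 22.6
tcp_pos: [0.5167, 0.3345, 0.0272]
ee_rot: [-0.321, 3.124, 0.001]
ft_force: [0.0, 0.3, 0.6]
grip_width: 0.0499
finger_force: 0.0
```

Call:
step_arm(commands=[[[0,0,0,0,0,0],[0,0,0,0,0,0],[0,0,0,0,0,0],[0,0,0,0,0,0],[0,0,0,0,0,0],[0,0,0,0,0,0]]], fingers=0)

```text
time_s: 23.35
tcp_pos: [0.5172, 0.3347, 0.028]
ee_rot: [-0.322, 3.123, 0.001]
ft_force: [0.4, -1.3, 6.3]
grip_width: 0.0169
finger_force: 60.1
```

Call:
step_arm(commands=[[[0,0,-10,0,0,0],[0,0,-30,0,0,0],[0,0,-60,0,0,0],[0,0,-110,0,0,0],[0,0,-160,0,0,0],[0,0,-220,0,0,0],[0,0,-270,0,0,0],[0,0,-270,0,0,0]]])

```text
time_s: 24.35
tcp_pos: [0.5176, 0.335, 0.3018]
ee_rot: [-0.321, 3.117, 0.005]
ft_force: [0.3, -0.2, -3.0]
grip_width: 0.0169
finger_force: 59.0
```

```bash
sed -i 's/w6/w7/' sc.py; python3 - <<'E'
from h import *
s=sense();print(s["tcp_pos"],yawnow(),s["joint_positions"],s["ft_force"])
p=grab_frame("wrist"); w=cloud(p); H=hsv(p); save(p,"w7.png")
grn=(H[...,0]>50)&(H[...,0]<80)&(H[...,1]>100)
X=pts(w,grn&(w[...,2]>.2)); 
C=R.from_rotvec(s["ee_rot"]).as_matrix(); Y=(X-s["tcp_pos"])@C*1000  # tool frame
top=Y[Y[:,2]<-20]; print(np.percentile(Y,[1,50,99],axis=0))
for a in range(20,140,20):
    q=Y[(Y[:,0]>a)&(Y[:,0]<a+20)]; print(a,len(q),np.percentile(q[:,2],[2,10,50,90]) if len(q) else 0)
E
```

```text
[0.51762565 0.33501045 0.30181096] -168.23672009946245 [4.44230020e-01 3.86378868e-01 3.21707021e-01 1.49764991e+00
 1.28995997e-04 2.38913862e-01] [ 0.30740291 -0.17564123 -2.99419115]
[[-26.73047037 -36.97839643 -25.36895357]
 [ 49.23184056   3.27039876  -2.6028864 ]
 [112.06528475  37.28946097  24.77907232]]
20 15829 [-24.246214   -22.4582088   -5.08709664  23.65026203]
40 9179 [-21.11745387 -20.24473612  19.30561185  24.18593902]
60 8834 [-21.14175949 -20.32749152   7.2130683   24.09018993]
80 7317 [-21.26081651 -20.5278825   -7.42723171  23.57656683]
100 5948 [-19.26565164  -0.81029139  21.55801666  23.3531684 ]
120 0 0
```

```bash
python3 - <<'E'
from h import *
go([.72,.028,.25],tool(176))
E
```

```text
row [-136.3, -341.6, 48.8, 0.1, 0.2, 15.8] n>=5.9
```

Call:
step_arm(commands=[[[-25,-50,0,0,0,3],[-50,-110,0,0,0,6],[-75,-170,0,0,0,8],[-95,-230,0,0,0,11],[-115,-290,0,0,0,14],[-136,-335,0,0,0,16],[-136,-342,20,0,0,16],[-136,-342,49,0,0,16],[-136,-342,49,0,0,16],[-136,-342,49,0,0,16]]])

```text
time_s: 25.65
tcp_pos: [0.7186, 0.0274, 0.2473]
ee_rot: [-0.116, -3.138, -0.0]
ft_force: [-0.7, -0.7, -2.1]
grip_width: 0.0169
finger_force: 59.2
```

Call:
step_arm(commands=[[[-10,0,5,0,-6,0],[-20,0,10,0,-13,0],[-30,0,13,0,-20,0],[-35,0,13,0,-25,0],[-35,0,13,0,-25,0],[-35,0,13,0,-25,0]]])

```text
time_s: 26.4
tcp_pos: [0.7547, 0.0247, 0.2366]
ee_rot: [0.1, 2.703, -0.022]
ft_force: [-0.1, -0.9, -1.6]
grip_width: 0.0169
finger_force: 59.2
```

```bash
python3 - <<'E'
from h import *
s=sense();print(s["tcp_pos"],s["joint_positions"])
C=R.from_rotvec(s["ee_rot"]).as_matrix(); print("lip",s["tcp_pos"]+C@[.14,0,.014])
print(np.degrees(np.arccos(-C[2,2])))
M0=tool(176)
for th,x,z in ((34,.757,.258),(45,.76,.274),(55,.75,.288),(65,.732,.298),(75,.708,.304)):
    M=M0@R.from_rotvec([0,-th,0],degrees=True).as_matrix(); print(th); go([x,.028-(x-.72)*.07,z],M)
p=grab_frame("side"); cv2.imwrite("pics/s8.png",cv2.resize(p["color"][100:325,280:580,::-1],(800,600)))
E
```

```text
[0.75467486 0.0247225  0.23658335] [-7.33715850e-02  3.15645245e-01 -3.94993270e-02  7.78344085e-01
 -7.32676952e-05  2.95037199e-04]
lip [0.6341068  0.03362506 0.16461053]
25.055884167334728
34
row [-11.1, 0.9, -18.4, -0.1, -8.9, -0.2] n>=0.8
45
row [-20.6, 0.9, -31.7, -0.1, -19.9, -0.2] n>=1.9
55
row [-17.5, 0.8, -48.6, -0.1, -29.9, -0.2] n>=2.8
65
row [-5.4, 0.8, -65.3, -0.2, -39.9, -0.2] n>=3.7
75
row [13.9, 0.7, -80.9, -0.2, -49.9, -0.1] n>=4.7
```

View pics/s8.png

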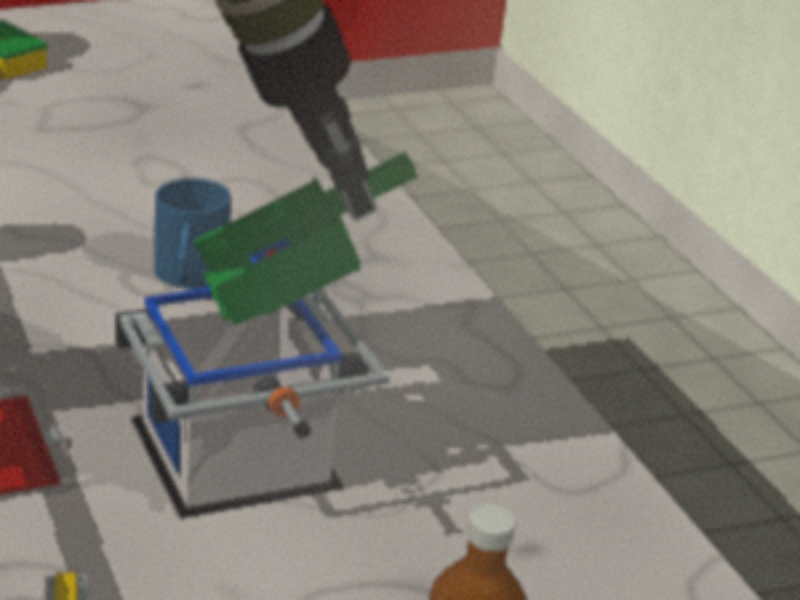

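The scoop is tipped about 25° with its lip at (215,280), above the mouth. Pouring.

Call:
step_arm(commands=[[[-11,1,-18,0,-9,0],[-20,1,-32,0,-20,0],[-17,1,-49,0,-30,0],[-5,1,-65,0,-40,0],[14,1,-81,0,-50,0],[14,1,-81,0,-50,0],[14,1,-81,0,-50,0],[14,1,-81,0,-50,0],[14,1,-81,0,-50,0],[14,1,-81,0,-50,0]]])

```text
time_s: 27.7
tcp_pos: [0.7086, 0.0288, 0.3039]
ee_rot: [0.068, 1.83, -0.052]
ft_force: [-0.3, -0.2, -2.0]
grip_width: 0.017
finger_force: 59.5
```

```bash
cat > tabs.py <<'E'
from h import *
for n in ("top","side"):
    p=grab_frame(n); w=cloud(p)
    for r in cut_out(p,"tab1")+cut_out(p,"stray1"):
        X=pts(w,r["mask"])
        if len(X): print(n,round(r["score"],2),np.round(r["extent"]).astype(int),np.round(np.median(X,0),3), np.median(p["color"][r["mask"]],0))
    save(p,n+"9.png")
    
E
python3 tabs.py; python3 - <<'E'
from h import *
s=sense();print(s["tcp_pos"],s["ft_force"])
a=cv2.imread("pics/top9.png")[140:330,130:530]; b=cv2.imread("pics/side9.png")[100:300,230:530]
cv2.imwrite("pics/c9.png",np.vstack([cv2.resize(a,(600,285)),cv2.resize(b,(600,315))]))
E
```

```text
top 0.53 [456 235  16  15] [ 0.568 -0.302  0.015] [ 35.  60. 117.]
top 0.47 [479 251  12  14] [ 0.529 -0.359  0.015] [ 36.  60. 116.]
top 0.47 [436 212  13  11] [ 0.63  -0.249  0.016] [66. 40. 27.]
side 0.17 [268 270  65  43] [0.427 0.068 0.012] [119.  37.  33.]
side 0.91 [365 406  26  24] [ 0.526 -0.366  0.015] [ 60.  81. 149.]
side 0.83 [412 411  20  21] [ 0.608 -0.394  0.015] [91.  54.5 33. ]
side 0.63 [374 377  21  14] [ 0.565 -0.311  0.015] [ 49.5  80.5 147.5]
side 0.62 [398 351  21  16] [ 0.627 -0.257  0.014] [92. 63. 48.]
[0.70721181 0.02899237 0.30220064] [ 0.03879715 -0.32346417 -1.32772973]
```

View pics/c9.png

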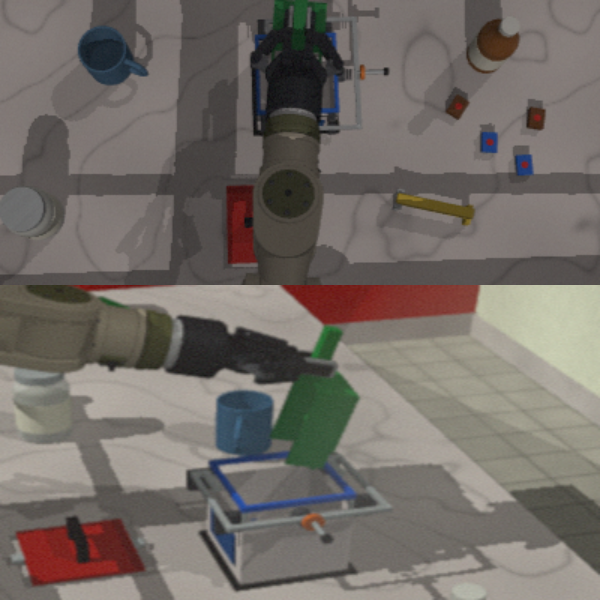

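```bash
python3 - <<'E'
from h import *
p=grab_frame("wrist"); H=hsv(p); w=cloud(p)
blu=(H[...,0]>100)&(H[...,0]<130)&(H[...,1]>100)
n,l,st,c=cv2.connectedComponentsWithStats(blu.astype(np.uint8))
for i in range(1,n):
    if st[i,4]>60: X=pts(w,l==i); print("blue",st[i],np.median(X,0) if len(X) else 0)
save(p,"w10.png",(120,0,560,420))
M0=tool(176)
for th,x,z in ((65,.732,.310),(45,.75,.30),(25,.74,.28),(0,.72,.30)):
    M=M0@R.from_rotvec([0,-th,0],degrees=True).as_matrix(); print(th); go([x,.028,z],M)
E
```

```text
65
row [-14.1, 0.9, 21.9, -0.2, 10.0, -0.1] n>=0.9
45
row [-9.1, 2.2, 41.9, -0.2, 30.0, -0.1] n>=2.8
25
row [12.8, 1.4, 37.4, -0.2, 50.0, -0.2] n>=4.7
0
row [-1.3, -0.0, 13.0, -0.2, 75.0, -0.2] n>=7.0
```

View pics/w10.png

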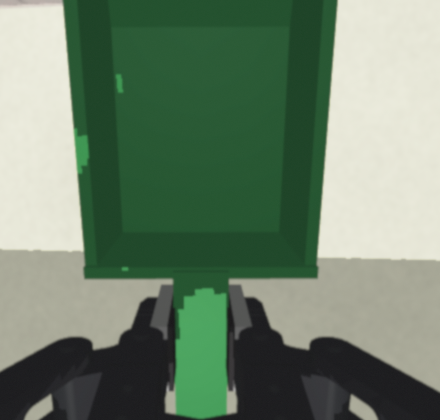

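The scoop is empty (the whole interior is green at (200,130)). Untipping it and returning it.

Call:
step_arm(commands=[[[-14,1,10,0,10,0],[-12,1,20,0,20,0],[-9,2,30,0,30,0],[0,2,30,0,40,0],[8,1,30,0,50,0],[3,0,25,0,60,0],[0,0,15,0,70,0],[-1,0,13,0,75,0],[-1,0,13,0,75,0],[-1,0,13,0,75,0]]])

```text
time_s: 29.3
tcp_pos: [0.723, 0.0274, 0.2937]
ee_rot: [-0.117, -3.134, -0.0]
ft_force: [1.0, -0.3, -3.9]
grip_width: 0.0169
finger_force: 59.2
```

```bash
python3 - <<'E'
from h import *
s=sense();print(s["tcp_pos"],yawnow(),s["ft_force"])
go([.5172,.3347,.12],tool(191.7));go([.5172,.3347,.03],tool(191.7))
E
```

```text
[0.72298378 0.02739545 0.2936968 ] 175.72553142540414 [ 1.00839164 -0.3179793  -3.90072702]
row [227.2, 291.1, 175.0, 0.0, -0.3, -16.0] n>=6.5
row [226.7, 291.1, 265.0, 0.0, -0.3, -16.0] n>=7.3
```

Call:
step_arm(commands=[[[227,291,0,0,0,-16],[227,291,0,0,0,-16],[227,291,0,0,0,-16],[227,291,0,0,0,-16],[227,291,0,0,0,-16],[227,291,0,0,0,-16],[227,291,40,0,0,-16],[227,291,100,0,0,-16],[227,291,160,0,0,-16],[227,291,210,0,0,-16],[227,291,240,0,0,-16],[227,291,250,0,0,-16]]])

```text
time_s: 30.8
tcp_pos: [0.5128, 0.3341, 0.0488]
ee_rot: [-0.322, 3.125, 0.0]
ft_force: [0.6, 0.5, -1.1]
grip_width: 0.0169
finger_force: 59.3
```

Call:
step_arm(commands=[[[0,0,4,0,0,0],[0,0,8,0,0,0],[0,0,12,0,0,0],[0,0,14,0,0,0],[0,0,14,0,0,0],[0,0,14,0,0,0]]])

```text
time_s: 31.55
tcp_pos: [0.5153, 0.3351, 0.0358]
ee_rot: [-0.322, 3.125, 0.0]
ft_force: [0.3, 0.4, -0.7]
grip_width: 0.0172
finger_force: 59.3
```

Call:
step_arm(commands=[[[0,0,3,0,0,0],[0,0,5,0,0,0],[0,0,7,0,0,0],[0,0,7,0,0,0],[0,0,7,0,0,0]]])

```text
time_s: 32.17
tcp_pos: [0.5152, 0.3351, 0.0288]
ee_rot: [-0.322, 3.125, 0.0]
ft_force: [-0.3, -0.3, -1.9]
grip_width: 0.017
finger_force: 59.3
```

Call:
step_arm(commands=[[[0,0,0,0,0,0],[0,0,0,0,0,0],[0,0,0,0,0,0],[0,0,-30,0,0,0],[0,0,-80,0,0,0],[0,0,-140,0,0,0],[0,0,-200,0,0,0],[0,0,-260,0,0,0],[0,0,-290,0,0,0],[0,0,-290,0,0,0]]], fingers=50)

```text
time_s: 33.42
tcp_pos: [0.5163, 0.3356, 0.3222]
ee_rot: [-0.321, 3.119, 0.003]
ft_force: [0.2, 0.7, -0.7]
grip_width: 0.0498
finger_force: 0.0
```

```bash
python3 - <<'E'
from h import *
p=grab_frame("wrist"); w=cloud(p); H=hsv(p); save(p,"w11.png")
grn=(H[...,0]>50)&(H[...,0]<80)&(H[...,1]>100)
X=pts(w,grn&(w[...,2]>.045)&(w[...,2]<.07)); print(rect(X),np.percentile(X[:,2],[5,50,95]))
A=np.c_[X[:,:2],np.ones(len(X))]; print("slope",np.linalg.lstsq(A,X[:,2],rcond=None)[0])
s=sense(); print(s["tcp_pos"])
# strays
p=grab_frame("top"); w=cloud(p); H=hsv(p)
blu=(H[...,0]>100)&(H[...,0]<130)&(H[...,1]>120)&(w[...,2]<.03)&(w[...,1]<-.15)
n,l,st,c=cv2.connectedComponentsWithStats(blu.astype(np.uint8))
for i in range(1,n):
    if st[i,4]>30: X=pts(w,l==i); print("blue",c[i],rect(X),np.median(X[:,2]))
blu=(H[...,0]>100)&(H[...,0]<130)&(H[...,1]>100)&(abs(w[...,0]-.66)<.055)&(abs(w[...,1]-.03)<.055)
print("in can",blu.sum(),np.median(w[blu],0))
go([.52,-.22,.30],tool(90))
E
```

```text
(array([475.3, 327. ]), array([182.9,  74.5]), 11.9) [0.04682857 0.05120275 0.05351238]
slope [0.0332275  0.00753469 0.03182928]
[0.51563563 0.3352825  0.31977881]
blue [455.46428571 234.51785714] (array([ 568.8, -301.2]), array([24.7, 34.4]), 85.6) 0.01659707279112832
blue [478.85470085 249.71794872] (array([ 529.6, -359.3]), array([34.4, 27.4]), 4.6) 0.014963423089485728
in can 50 [0.63936802 0.05399747 0.03402643]
row [108.3, -544.4, 18.2, -0.0, -0.0, 101.8] n>=9.5
```

```bash
python3 - <<'E'
from h import *
go([.5693,-.301,.32],tool(175.6)); go([.5693,-.301,.005],tool(175.6))
E
```

```text
row [76.5, -633.7, -1.8, 0.0, -0.0, 16.2] n>=10.2
row [76.5, -633.7, 313.2, 0.0, -0.0, 16.2] n>=11.4
```

Call:
step_arm(commands=[[[76,-634,0,0,0,16],[76,-634,0,0,0,16],[76,-634,0,0,0,16],[76,-634,0,0,0,16],[76,-634,0,0,0,16],[76,-634,0,0,0,16],[76,-634,0,0,0,16],[76,-634,0,0,0,16],[76,-634,0,0,0,16],[76,-634,0,0,0,16],[76,-634,0,0,0,16],[76,-634,0,0,0,16]]])

```text
time_s: 35.02
tcp_pos: [0.5692, -0.3016, 0.3164]
ee_rot: [-0.119, -3.136, -0.004]
ft_force: [-0.1, 0.0, -0.2]
grip_width: 0.0501
finger_force: 0.0
```

```bash
cat > st.py <<'E'
from h import *
s=sense(); print(s["tcp_pos"],yawnow())
p=grab_frame("top"); w=cloud(p); H=hsv(p)
blu=(H[...,0]>100)&(H[...,0]<130)&(H[...,1]>120)&(w[...,2]<.03)&(w[...,1]<-.15)
n,l,st,c=cv2.connectedComponentsWithStats(blu.astype(np.uint8))
for i in range(1,n):
    if st[i,4]>30: X=pts(w,l==i); print("blue",c[i],rect(X),np.median(X[:,2]))
E
python3 st.py; python3 - <<'E'
from h import *
go([.5693,-.301,.005],tool(175.6))
E
```

```text
[ 0.56922027 -0.30156545  0.31635389] 175.65938932581395
blue [455.21904762 233.95238095] (array([ 569.3, -302.1]), array([27. , 33.9]), 87.3) 0.01603535137962897
row [-0.7, -1.3, 312.2, 0.1, -0.1, 0.2] n>=5.0
```

Call:
step_arm(commands=[[[-1,-1,60,0,0,0],[-1,-1,120,0,0,0],[-1,-1,180,0,0,0],[-1,-1,240,0,0,0],[-1,-1,280,0,0,0],[-1,-1,300,0,0,0],[-1,-1,308,0,0,0],[-1,-1,311,0,0,0],[-1,-1,311,0,0,0],[-1,-1,311,0,0,0]]])

```text
time_s: 36.33
tcp_pos: [0.5716, -0.3026, 0.0089]
ee_rot: [0.116, 3.138, -0.002]
ft_force: [0.6, -0.6, -0.2]
grip_width: 0.0502
finger_force: 0.0
```

Call:
step_arm(commands=[[[0,0,0,0,0,0],[0,0,0,0,0,0],[0,0,0,0,0,0],[0,0,0,0,0,0],[0,0,0,0,0,0],[0,0,-20,0,0,0],[0,0,-60,0,0,0],[0,0,-120,0,0,0],[0,0,-180,0,0,0],[0,0,-240,0,0,0],[0,0,-240,0,0,0]]], fingers=0)

```text
time_s: 37.7
tcp_pos: [0.5731, -0.3038, 0.2539]
ee_rot: [0.116, 3.13, -0.009]
ft_force: [0.5, 0.0, -1.1]
grip_width: 0.0237
finger_force: 58.9
```

```bash
python3 - <<'E'
from h import *
print(sense()["tcp_pos"],yawnow())
go([.665,.03,.25],tool(177)); go([.665,.03,.135],tool(177))
E
```

```text
[ 0.57306265 -0.3037913   0.25389387] 175.75841114745194
row [-67.0, 339.7, 2.7, -0.3, 0.5, -1.2] n>=5.5
row [-65.9, 340.3, 117.7, -0.3, 0.5, -1.2] n>=5.9
```

Call:
step_arm(commands=[[[-67,340,0,0,0,0],[-67,340,0,0,0,0],[-67,340,0,0,0,0],[-67,340,0,0,0,0],[-67,340,0,0,0,0],[-67,340,0,0,0,0],[-67,340,50,0,0,0],[-67,340,100,0,0,0],[-66,340,140,0,0,0],[-66,340,163,0,0,0],[-66,340,163,0,0,0]]])

```text
time_s: 39.08
tcp_pos: [0.659, 0.0321, 0.0809]
ee_rot: [-0.116, -3.132, -0.001]
ft_force: [0.2, -0.4, 0.9]
grip_width: 0.0237
finger_force: 59.0
```

Call:
step_arm(commands=[[[0,0,0,0,0,0],[0,0,0,0,0,0],[0,0,0,0,0,0],[0,0,-50,0,0,0],[0,0,-100,0,0,0],[0,0,-160,0,0,0],[0,0,-210,0,0,0],[0,0,-210,0,0,0]]], fingers=45)

```text
time_s: 40.08
tcp_pos: [0.6639, 0.0319, 0.3012]
ee_rot: [0.116, 3.129, -0.0]
ft_force: [0.1, -0.6, -0.6]
grip_width: 0.0447
finger_force: 0.0
```

```bash
python3 - <<'E'
from h import *
go([.53,-.359,.29],tool(184.6)); go([.53,-.359,.005],tool(184.6))
E
python3 st.py
```

```text
row [104.8, -399.7, 10.0, -0.0, 0.6, -8.8] n>=6.6
row [107.9, -399.7, 295.0, -0.0, 0.6, -8.8] n>=8.1
[0.66389265 0.03186135 0.30117077] 175.7627850519766
blue [478.92372881 249.76271186] (array([ 529.2, -359.7]), array([34.4, 25.3]), 1.3) 0.01624769205905885
```

Call:
step_arm(commands=[[[105,-400,0,0,0,-7.5],[105,-400,0,0,0,-7.5],[105,-400,0,0,0,-7.5],[105,-400,0,0,0,-7.5],[105,-400,0,0,0,-7.5],[105,-400,0,0,0,-7.5],[105,-400,0,0,0,-7.5],[105,-400,50,0,0.6,-7.5],[105,-400,110,0,0.6,-7.5],[105,-400,170,0,0.6,-7.5],[105,-400,220,0,0.6,-7.5],[105,-400,250,0,0.6,-7.5]]])

```text
time_s: 41.62
tcp_pos: [0.5248, -0.3569, 0.0398]
ee_rot: [0.089, -3.125, -0.008]
ft_force: [-0.1, -0.0, 0.2]
grip_width: 0.045
finger_force: 0.0
```

```bash
python3 - <<'E'
from h import *
print(sense()["tcp_pos"])
go([.53,-.359,.005],tool(183))
E
```

```text
[ 0.52478913 -0.35687855  0.03981146]
row [-5.6, -2.6, 34.7, 0.3, -0.9, 0.3] n>=0.6
```

Call:
step_arm(commands=[[[-5,-2,12,0,-0.9,0],[-5,-2,24,0,-0.9,0],[-5,-2,34,0,-0.9,0],[-5,-2,34,0,-0.9,0],[-5,-2,34,0,-0.9,0]]])

```text
time_s: 42.25
tcp_pos: [0.5328, -0.3612, 0.0115]
ee_rot: [-0.089, 3.134, -0.0]
ft_force: [-0.1, -0.4, -0.8]
grip_width: 0.0449
finger_force: 0.0
```

Call:
step_arm(commands=[[[0,0,0,0,0,0],[0,0,0,0,0,0],[0,0,0,0,0,0],[0,0,0,0,0,0],[0,0,0,0,0,0],[0,0,-20,0,0,0],[0,0,-60,0,0,0],[0,0,-120,0,0,0],[0,0,-180,0,0,0],[0,0,-250,0,0,0],[0,0,-250,0,0,0]]], fingers=0)

```text
time_s: 43.62
tcp_pos: [0.5327, -0.3626, 0.2667]
ee_rot: [-0.089, 3.128, -0.009]
ft_force: [-0.2, -0.7, -1.1]
grip_width: 0.0234
finger_force: 58.9
```

```bash
python3 - <<'E'
from h import *
print(sense()["tcp_pos"],yawnow())
go([.655,.025,.25],tool(179)); go([.655,.025,.088],tool(179))
E
```

```text
[ 0.53269049 -0.36261447  0.26670789] -176.73614358158017
row [-144.0, 380.1, 16.1, -0.3, 0.7, 4.3] n>=6.5
row [-142.0, 381.1, 178.1, -0.3, 0.7, 4.3] n>=7.1
```

Call:
step_arm(commands=[[[-144,380,0,0,0,4],[-144,380,0,0,0,4],[-144,380,0,0,0,4],[-144,380,0,0,0,4],[-144,380,0,0,0,4],[-144,380,0,0,0,4],[-144,380,0,0,0.5,4],[-142,381,60,0,0.5,4],[-142,381,110,0,0.5,4],[-142,381,150,0,0.5,4],[-142,381,175,0,0.5,4],[-142,381,175,0,0.5,4]]])

```text
time_s: 45.12
tcp_pos: [0.6492, 0.0277, 0.083]
ee_rot: [-0.02, -3.131, -0.002]
ft_force: [-0.3, 0.2, -0.2]
grip_width: 0.0236
finger_force: 59.0
```

Call:
step_arm(commands=[[[0,0,0,0,0,0],[0,0,0,0,0,0],[0,0,0,0,0,0],[0,0,-50,0,0,0],[0,0,-100,0,0,0],[0,0,-160,0,0,0],[80,0,-220,0,0,0],[120,0,-220,0,0,0],[120,0,-220,0,0,0]]], fingers=60)

```text
time_s: 46.25
tcp_pos: [0.5304, 0.0292, 0.3104]
ee_rot: [0.02, 3.141, 0.001]
ft_force: [0.6, 0.6, 0.3]
grip_width: 0.0601
finger_force: 0.0
```

```bash
python3 st.py; python3 - <<'E'
from h import *
go([.43,.08,.30],tool(91.3))
E
```

```text
[0.53040353 0.02915494 0.31043871] 179.26798683493217
row [101.5, 49.6, 10.1, 0.0, -0.0, 88.0] n>=8.2
```

Call:
step_arm(commands=[[[101,50,0,0,0,88],[101,50,0,0,0,88],[101,50,0,0,0,88],[101,50,0,0,0,88],[101,50,0,0,0,88],[101,50,0,0,0,88],[101,50,0,0,0,88],[101,50,0,0,0,88],[101,50,0,0,0,88],[101,50,0,0,0,88],[101,50,0,0,0,88]]])

```text
time_s: 47.68
tcp_pos: [0.4327, 0.0802, 0.3074]
ee_rot: [-2.193, -2.245, 0.003]
ft_force: [-0.4, -0.3, -0.7]
grip_width: 0.0598
finger_force: 0.0
```

```bash
python3 - <<'E'
from h import *
print(sense()["tcp_pos"],yawnow())
p=grab_frame("top"); w=cloud(p);a=p["color"][140:330,130:530,::-1]; 
H=hsv(p)
blu=(H[...,0]>100)&(H[...,0]<130)&(H[...,1]>120)&(w[...,2]>.12)&(w[...,2]<.15)
X=pts(w,blu); print("rim",rect(X),np.median(X[:,2]))
q=grab_frame("wrist"); wq=cloud(q); Hq=hsv(q)
red=((Hq[...,0]<8)|(Hq[...,0]>172))&(Hq[...,1]>150)&(Hq[...,2]>50)
X=pts(wq,red&(wq[...,2]<.03)&(abs(wq[...,0]-.43)<.1)&(abs(wq[...,1]-.08)<.1)); print("lid",rect(X),np.median(X[:,2]))
X=pts(wq,(wq[...,2]>.035)&(wq[...,2]<.055)&(abs(wq[...,0]-.43)<.05)&(abs(wq[...,1]-.08)<.06)); print("handle",rect(X),np.median(X[:,2]))
b=q["color"][:,:,::-1]
cv2.imwrite("pics/c12.png",np.vstack([cv2.resize(p["color"][165:220,310:380,::-1],(380,300)),cv2.resize(b,(380,290))]))
go([.431,.08,.0275],tool(91.3))
E
```

```text
[0.43266864 0.08017093 0.30735175] 91.35573726469487
rim (array([660.5,  29.7]), array([130.4, 130.8]), 0.7) 0.136099242017098
lid (array([431. ,  80.5]), array([128., 127.]), 1.2) 0.012434478253064679
handle (array([430.8,  81.2]), array([13.5, 69.6]), 1.5) 0.04839547916389306
row [-0.4, -0.6, 279.9, -0.2, -0.1, 0.0] n>=4.5
```

View pics/c12.png

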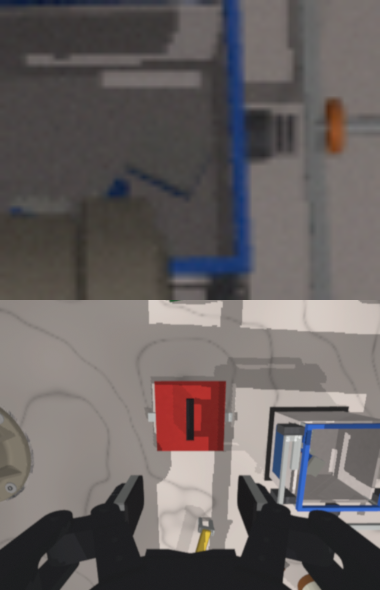

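The lid sits flat at (190,415), and blue tablet tops show inside the canister. No blue is left on the counter. Fetching the lid.

Call:
step_arm(commands=[[[0,0,60,0,0,0],[0,0,120,0,0,0],[0,0,180,0,0,0],[0,0,230,0,0,0],[0,0,260,0,0,0],[0,0,275,0,0,0],[0,0,279,0,0,0],[0,0,279,0,0,0],[0,0,279,0,0,0]]])

```text
time_s: 48.9
tcp_pos: [0.4323, 0.0804, 0.0293]
ee_rot: [-2.195, -2.245, 0.001]
ft_force: [0.4, 0.3, -0.0]
grip_width: 0.0598
finger_force: 0.0
```

Call:
step_arm(commands=[[[0,0,0,0,0,0],[0,0,0,0,0,0],[0,0,0,0,0,0],[0,0,0,0,0,0],[0,0,0,0,0,0],[0,0,-10,0,0,0],[0,0,-40,0,0,0],[0,0,-100,0,0,0],[0,0,-160,0,0,0],[0,0,-220,0,0,0],[0,0,-240,0,0,0],[0,0,-240,0,0,0]]], fingers=0)

```text
time_s: 50.4
tcp_pos: [0.4331, 0.0802, 0.2702]
ee_rot: [-2.197, -2.245, -0.001]
ft_force: [0.5, 0.1, -1.8]
grip_width: 0.0125
finger_force: 58.9
```

```bash
python3 - <<'E'
from h import *
print(sense()["tcp_pos"],yawnow())
q=grab_frame("wrist"); w=cloud(q); H=hsv(q)
blu=(H[...,0]>100)&(H[...,0]<130)&(H[...,1]>120)&(abs(w[...,0]-.66)<.057)&(abs(w[...,1]-.03)<.057); X=pts(w,blu); print("tabs",len(X),X[:,2].max() if len(X) else 0)
go([.660,.030,.25],tool(91)); go([.660,.030,.165],tool(91))
E
```

```text
[0.43311353 0.0802137  0.27019392] 91.25902617821629
tabs 42 0.13603632400268134
row [-55.2, 226.7, 17.8, -0.2, -0.1, 0.3] n>=3.7
row [-55.3, 226.9, 102.8, -0.2, -0.1, 0.3] n>=4.1
```

Call:
step_arm(commands=[[[-55,227,0,0,0,0],[-55,227,0,0,0,0],[-55,227,0,0,0,0],[-55,227,0,0,0,0],[-55,227,0,0,0,0],[-55,227,40,0,0,0],[-55,227,80,0,0,0],[-55,227,92,0,0,0],[-55,227,92,0,0,0],[-55,227,92,0,0,0]]])

```text
time_s: 51.7
tcp_pos: [0.6609, 0.0303, 0.1776]
ee_rot: [-2.196, -2.245, 0.0]
ft_force: [1.3, 0.4, -0.9]
grip_width: 0.0123
finger_force: 59.2
```

```bash
python3 - <<'E'
from h import *
for i in range(3): print(sense()["tcp_pos"],yawnow()); grab_frame("side")
C=R.from_rotvec(sense()["ee_rot"]).as_matrix(); print(C[2])
q=grab_frame("wrist"); w=cloud(q); H=hsv(q)
red=((H[...,0]<8)|(H[...,0]>172))&(H[...,1]>150)&(H[...,2]>50)
X=pts(w,red&(abs(w[...,2]-.16)<.02)); print("lid",rect(X),np.median(X[:,2]))
A=np.c_[X[:,:2],np.ones(len(X))]; print("slope",np.linalg.lstsq(A,X[:,2],rcond=None)[0])
go([.660,.030,.157],tool(91))
E
```

```text
[0.66085019 0.03032049 0.17757473] 91.2662386226478
[0.66109159 0.03029613 0.1777935 ] 91.26304485066184
[0.66110633 0.03025699 0.17769742] 91.26039556785405
[ 6.66336503e-04 -4.54202872e-04 -9.99999675e-01]
lid (array([661.3,  30.8]), array([130.7, 127.6]), 1.2) 0.1609658531946165
slope [0.00126018 0.00117533 0.16007131]
row [-0.3, -0.8, 20.2, -0.1, -0.0, 0.3] n>=0.3
```

Call:
step_arm(commands=[[[0,-1,5,0,0,0],[0,-1,10,0,0,0],[0,-1,14,0,0,0],[0,-1,17,0,0,0],[0,-1,18,0,0,0],[0,-1,18,0,0,0]]])

```text
time_s: 52.65
tcp_pos: [0.6589, 0.0303, 0.158]
ee_rot: [-2.195, -2.244, 0.003]
ft_force: [-3.0, 0.6, 1.7]
grip_width: 0.0126
finger_force: 59.7
```

```bash
python3 - <<'E'
from h import *
print(sense()["tcp_pos"],sense()["ft_force"])
q=grab_frame("wrist"); w=cloud(q); H=hsv(q)
red=((H[...,0]<8)|(H[...,0]>172))&(H[...,1]>150)&(H[...,2]>50)
X=pts(w,red&(abs(w[...,2]-.145)<.02)); print("lid",rect(X),np.median(X[:,2]))
E
```

```text
[0.65892918 0.03028345 0.15801763] [-3.04580259  0.55569485  1.70269581]
lid (array([661.9,  30.8]), array([135.8, 127.9]), 1.2) 0.14148366041534802
```

Call:
step_arm(commands=[[[0,0,0,0,0,0],[0,0,0,0,0,0],[0,0,0,0,0,0],[0,0,-20,0,0,0],[0,0,-60,0,0,0],[0,0,-120,0,0,0],[-60,0,-180,0,0,0],[-100,-60,-200,0,0,0],[-150,-120,-200,0,0,0],[-200,-180,-200,0,0,0],[-200,-200,-200,0,0,0],[-200,-200,-200,0,0,0]]], fingers=60)

```text
time_s: 54.2
tcp_pos: [0.4616, -0.1756, 0.3591]
ee_rot: [-2.2, -2.24, 0.003]
ft_force: [0.4, 0.9, 0.6]
grip_width: 0.0602
finger_force: 0.0
```

```bash
python3 - <<'E'
from h import *
print(sense()["tcp_pos"],sense()["ft_force"])
p=grab_frame("top"); w=cloud(p); H=hsv(p)
red=((H[...,0]<8)|(H[...,0]>172))&(H[...,1]>150)&(H[...,2]>50)
X=pts(w,red&(abs(w[...,2]-.14)<.02)); print("lid",rect(X),np.median(X[:,2]))
A=np.c_[X[:,:2],np.ones(len(X))]; print("slope",np.linalg.lstsq(A,X[:,2],rcond=None)[0])
yel=(H[...,0]>18)&(H[...,0]<32)&(H[...,1]>150)
X=pts(w,yel&(w[...,2]>.03)&(w[...,2]<.08)); print("key",len(X),rect(X) if len(X) else 0,X[:,2].max())
q=grab_frame("side"); a=p["color"][140:330,130:530,::-1]; b=q["color"][120:440,180:520,::-1]
cv2.imwrite("pics/c13.png",np.hstack([cv2.resize(a,(440,209)), cv2.resize(b[:,:],(360,209))]) if 0 else np.vstack([cv2.resize(a,(540,256)),cv2.resize(b[20:230],(540,334))]))
blu=(H[...,0]>100)&(H[...,0]<130)&(H[...,1]>120)&(w[...,2]<.03); print("blue low",[np.round(np.median(w[l==i],0),3) for n,l,s,c in [cv2.connectedComponentsWithStats(blu.astype(np.uint8))] for i in range(1,n) if s[i,4]>25])
E
```

```text
[ 0.46155895 -0.17563759  0.35910061] [0.38843942 0.86086858 0.62312714]
lid (array([660.4,  30.5]), array([131.1, 128.3]), 1.6) 0.14231902506288174
slope [-0.00175711 -0.0006791   0.14359319]
key 158 (array([ 464. , -167.3]), array([60. , 16.7]), 78.5) 0.05307858678405397
blue low []
```

View pics/c13.png

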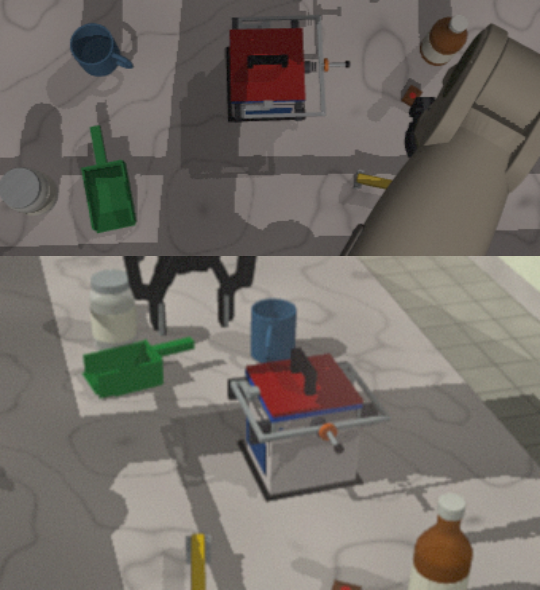

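The lid is flat and square on the raised rim, with its top at 142 mm. The scoop is upright, the key is down and the bystanders are in place, so I am handing in.

```bash
python3 -c "
from bench import *
print(close_job())"
```

```text
the job is handed in; nothing more can be done
None
```

The job is handed in and the verdict was not shown. By my last checks the lid is flat and square on the raised rim, and the scoop is upright and empty. The key is on the counter and the mug, bottle and jar look unmoved. No blue tablets are left on the counter: the 3 from the scoop and both strays went into the canister, though I did not count them inside.

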